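# Bring the stoppered cell into the photometer beam

## Task

Open the photometer's spring-loaded chamber cover by sliding its thumb latch to the left, then lift the plunger knob on the cell carriage and shift the carriage until the stoppered cell stands in the light beam and the plunger has snapped fully home in that hole. Then press the cover shut so that the latch catches it. Leave the cells upright in their places and the beaker, tin and pen where they are.

Things in the scene. Friction and masses are not known exactly. Their poses are not given: they have to be found in the camera images.
- photometer: Bench photometer, pale grey, fixed on the worktop, 252 x 250 x 75 mm up to its flat deck; the front 50 mm slope down with display and keys. Origin: underside, mid-width, under the knob's line of travel, 150 mm behind the front, 102 mm before the back; x to its back (away from the robot), y to its left as the robot faces it, z up.
- cover (a joint): Hinge of the chamber cover, rad: 0 fully down, about 0.01 shut and latched, 0.96 (55 degrees) at its open stop. Freed, a spring lifts its front edge and holds it at the stop (1 to 2 N at the edge), leaning over the carriage: an upright gripper over the knob would hit it; one leaning 30 to 45 degrees back towards the robot clears it.
- cover_hinge (a point): On the cover's hinge axis (parallel to the photometer's y), mid-width, 4 mm above the deck, 75 mm behind the knob's line of travel.
- cover_edge (a point): Middle of the front top edge of the cover, 138 mm in front of the hinge axis and 20 mm above it when shut; moves with it. The cover is a pale box lid, 141 x 170 x 24 mm (x, y, z when shut), open below, with a flat top. From open, press on its top near this edge and follow it down round the hinge.
- latch (a joint): Thumb latch slide, m: 0 at rest (latched), grows to 0.009 as it is slid to the photometer's left (+y); the cover comes free at about 0.005. Spring back: 3 N at rest, 5 N at the end. Its bolt is bevelled on top: pressing the cover down (about 6 N at the front edge) pushes it aside, and it snaps back over the cover's catch when the cover is fully down.
- latch_fin (a point): Top centre of the latch's dark thumb fin, 14.5 mm above the deck, 20 mm in front of the middle of the shut cover's front edge. The fin is 11 mm wide (y), 16 mm long (x) and stands 11 mm above the latch's base plate (26 mm wide, 31 mm long, top 3.6 mm above the deck).
- carriage: Cell carriage, slides along the photometer's y with about 1 N; its four cell places, 18 to 19 mm apart along y, lie behind the knob; at the start the left-most, filled with a solid metal blank, is in the beam. An index bar under the knob has four holes at the same spacing, one for each place. Origin: on the knob's axis at deck level; axes as the photometer's.
- plunger (a joint): Lift of the carriage's spring plunger, m: 0 home in a hole, about 0.006 with its pin riding on the bar between holes, at most 0.010. Spring: 3.5 N home, 7 N at full lift. The pin is 5 mm thick with a flat end, the holes 6.5 mm wide; home, it locks the carriage (with 0.75 mm of play either way).
- knob_top (a point): Top centre of the plunger's round black knob (20 mm diameter, 13 mm high, axis upright), 17 mm above deck level when home. It rides on a flat carriage arm (28 mm wide, top 0.6 mm below the deck); the chamber floor around is 5 mm below the deck, its front wall 28 mm in front of the knob; the cells stand 32 mm behind it. Pulled straight up to free the carriage.
- beam (a point): The light beam's line, at deck level above the row of cells; axes as the photometer's. Small black arrowheads on the chamber's front and back rims point at it. A cell is in the beam when its y in this frame is 0.
- cell_stoppered: The stoppered cell: clear, square, 12.5 x 12.5 x 45 mm, with a white round stopper 13 mm wide and 10 mm high on top. Origin: centre of its underside, z up. Stands loosely in one of the three carriage places to the right of the blank (which one varies); hidden by the cover at the start.
- cell_a: An open clear cell without stopper, 12.5 x 12.5 x 45 mm, in another place of the carriage. Origin: centre of its underside.
- cell_b: An open clear cell without stopper, 12.5 x 12.5 x 45 mm, in another place of the carriage. Origin: centre of its underside.
- beaker: Bystander: small clear beaker, 46 mm wide, 59 mm high, left of the photometer. Origin: centre of its underside.
- tin: Bystander: small white lidded box, 62 x 82 x 30 mm, left of the photometer's front. Origin: centre of its underside.
- pen: Bystander: marker pen, 130 mm long, 16 mm thick, lying in front of the photometer. Origin: centre of its underside.

How it is judged (in metres and radians):
On the way, in this order (a step that is already met when the one before it is completed fails the run):
1. the cover has been released and stands sprung open (value of joint cover above 0.8 rad), for 0.2 s.
2. with the cover open, the stoppered cell has been brought into the beam and the plunger has snapped home in that hole (y of cell_stoppered in the frame of beam between -0.0035 and 0.0035 m and value of joint plunger below 0.0015 m and value of joint cover above 0.5 rad), for 0.2 s.
At the end, for the whole second after the job is handed in: The cover is down and held by the latch (cover below 0.03 rad, latch back within 1.5 mm of rest), the stoppered cell is within 3.5 mm of the beam line, the plunger is home (within 1.5 mm), and all three cells stand upright (within 0.15 rad) on the bottom of their places (value of joint cover below 0.03 rad and value of joint each of latch, plunger below 0.0015 m and y of cell_stoppered in the frame of beam between -0.0035 and 0.0035 m and angle between each of cell_stoppered, cell_a, cell_b's own z axis and vertical below 0.15 rad and z of each of cell_stoppered, cell_a, cell_b in the frame of photometer below 0.04 m); the robot touches nothing.
It fails at once if the beaker was pushed more than 30 mm or knocked over (distance of beaker from where it was at the start of the episode above 0.03 m or angle between beaker's own z axis and vertical above 0.4 rad).
It fails at once if the tin was pushed more than 30 mm or knocked over (distance of tin from where it was at the start of the episode above 0.03 m or angle between tin's own z axis and vertical above 0.4 rad).
It fails at once if the pen was pushed more than 30 mm (distance of pen from where it was at the start of the episode above 0.03 m).
It fails at once if a cell was tipped or pulled out of its place (angle between any of cell_stoppered, cell_a, cell_b's own z axis and vertical above 0.4 rad or z of any of cell_stoppered, cell_a, cell_b in the frame of photometer above 0.05 m).
It also fails if it takes over 51 s, if anything falls off the work surface, if the arm or the gripper's body presses on something with over 40 N, if the wrist force passes 120 N, or if a joint passes its speed limit or range.

## Robot

A 6-joint arm with a two-finger parallel gripper is mounted at the origin on a cart in front of the work surface, level with it; the furniture and walls round the work are solid. World frame = base frame: x ahead of the robot, y to its left, z up, the work surface at z = 0. Lengths are in mm, angles in rad, forces in N, time in s.
With the tool pointing down it reaches from about 350 to 775 mm from the base axis. Payload 5.5 kg.
Tool frame: the origin (TCP) lies on the centre line of the jaws, within the pads' length; the fingertips stand 11 mm ahead of it and the grasp point (between the pads) lies 8 mm behind it; z points along the fingers, y is the line along which they close (so a half turn about z gives the same grasp; the last joint's range is limited). The gripper opens to 85 mm and grips with 20 to 120 N. Pads are 22 mm wide; open, the fingers measure 114 mm over their backs; the gripper's body (76 mm by 85 mm) begins 54 mm behind the grasp point. The pads swing forward as they close: fully open they stand 13 mm farther back than shut.
Start: joints at [1.072, 0.313, 0.046, 1.304, 0, 1.431], TCP at [201.938, 538.416, 242.323] pointing down, gripper open.
Joint ranges: [-2.76, 2.76], [-0.86, 1.69], [-1.03, 1.26], [-2.2, 2.34], [-1.47, 1.5], [-3.14, 3.14]. Speed limits (rad/s): [2.57, 2.57, 3.14, 3.14, 3.14, 3.14].

## Interface

Orientations are given as a unit quaternion [x, y, z, w].
In Python, from cell import ctrl gives the robot as it stands.
- The arm moves only by the tool jog_arm, never from a script. Its argument "steps" is a list of rows, each a list of 3 entries, a list of its own where there are three numbers: the turn, a rotation vector about the world's x, y, z in rad, then the shift along the world's x, y, z in cm, then the finger opening in cm, from 0 to 8.54. A call has 1 to 20 rows; each row shifts and turns the commanded pose from where the row before left it; what a row does not reach is not made up. A row lasts 1/12 s, in which the tool goes at most 41.7 mm and 7.16 degrees, less where a joint would pass 70% of its speed; a pose out of reach is approached as far as the arm can. A call with a gripper value outside its range is refused whole. The fingers move at their own pace and stop on an object; "grip_force" is the grip in N (left out, the last holds). Time passes only in rows, so rows that do not move let the fingers close. It gives the time, the measured TCP pose, the force, the opening and the grip force at its end, in the units of the state.
- ctrl.state(): the state, without advancing time (a new reading comes with each control period).
- ctrl.get_image(name): name is "scene" or "top"; returns a dict with "frame" (480x640x3 uint8, red, green, blue), "z_map" (480x640 float32, mm along the optical axis (not along the pixel's ray), 0 where there is no reading), "vertical_fov" (degrees; the focal length in pixels is half the picture's height over the tangent of half this angle, whatever the lens; pixels are square), "cx", "cy" (the principal point, pixels), "camera_from_world" (4x4, takes a point from world to camera coordinates). Camera axes: x right, y down, z forward; pixel columns grow to the right and rows downward; lengths in mm; the calibration is good to about 2 mm. A picture is of the moment at which its call begins.
- ctrl.sign_off(): hands the job in; it is judged then, once.
The state is a dict: "time": time; "joint_pos": joint angles; "qd": joint speeds; "tau": joint torques, N m; "tool_pos": TCP position; "tcp_rot": TCP orientation; "contact_force": force on the tool from outside, world axes, zero at the start; "wrist_torque": the same for the moment, N m; "opening": finger opening in mm; "finger_force": force on a finger pad.
Only numpy, scipy, OpenCV 4.12 (cv2) and the standard library are available. Lean on these libraries where they do the work, as an engineer would, in place of code of your own. Each camera call takes 0.05 s, during which the arm holds its last target. There are 200 camera calls.

## Working session

There is one attempt and no reset: what is moved stays moved. The work goes in short steps, Python scripts to look and compute and a tool call to move; the robot and the scene stay as the last step left them, time stands still between calls to the robot, and variables do not carry over. Pictures are saved under pics/ and viewed, at most 10 in all, crops included, and the job is handed in when it is done.

Besides the shell and the picture viewer there is one more tool, called after "Emit:" as a command line: name --argument value ..., lists and objects as JSON in quotes. jog_arm: Moves the arm, as the interface text tells. Its arguments: {"type":"object","properties":{"steps":{"type":"array","items":{"type":"array"}},"grip_force":{"type":"number"}},"required":["steps"]}

```bash
ls; mkdir -p pics
cat > h.py <<'E'
from cell import ctrl
import numpy as np, cv2
def cam(n):
    im=ctrl.get_image(n); f=240/np.tan(np.radians(im["vertical_fov"])/2); return im,f
def save(n,fn,box=None,sc=1):
    im,f=cam(n); a=im["frame"][:,:,::-1]
    if box: a=a[box[1]:box[3],box[0]:box[2]]
    cv2.imwrite(fn,cv2.resize(a,None,fx=sc,fy=sc,interpolation=cv2.INTER_CUBIC)); return im,f
def pt(im,f,u,v,r=1):
    z=im["z_map"][v-r:v+r+1,u-r:u+r+1]; z=np.median(z[z>0])
    c=np.array([(u-im["cx"])*z/f,(v-im["cy"])*z/f,z,1]); return (np.linalg.inv(im["camera_from_world"])@c)[:3]
def onplane(im,f,u,v,h):
    M=np.linalg.inv(im["camera_from_world"]); o=M[:3,3]; d=M[:3,:3]@np.array([(u-im["cx"])/f,(v-im["cy"])/f,1]); return o+d*(h-o[2])/d[2]
def proj(im,f,p):
    c=im["camera_from_world"]@np.append(p,1); return c[0]/c[2]*f+im["cx"],c[1]/c[2]*f+im["cy"]
E
python3 - <<'E'
from h import *
a,f=save("scene","pics/s0.png");b,g=save("top","pics/t0.png")
for i,q in((a,f),(b,g)): print(q,np.linalg.inv(i["camera_from_world"]).round(3))
print(ctrl.state())
E
```

```text
pics
560.9190287607221 [[-7.22000e-01 -3.68000e-01  5.86000e-01 -3.82100e+00]
 [-6.91000e-01  3.80000e-01 -6.15000e-01  5.07322e+02]
 [ 4.00000e-03 -8.49000e-01 -5.29000e-01  6.08091e+02]
 [ 0.00000e+00  0.00000e+00  0.00000e+00  1.00000e+00]]
478.016918779301 [[ 5.00000e-02 -9.76000e-01  2.10000e-01  3.93716e+02]
 [-9.99000e-01 -5.00000e-02  6.00000e-03 -1.04739e+02]
 [ 5.00000e-03 -2.10000e-01 -9.78000e-01  9.06519e+02]
 [ 0.00000e+00  0.00000e+00  0.00000e+00  1.00000e+00]]
{'time': 0.1, 'joint_pos': array([ 1.07237210e+00,  3.13937671e-01,  4.50841475e-02,  1.30361598e+00,
       -7.06322650e-06,  1.43121160e+00]), 'qd': array([ 0.00032733, -0.00104198,  0.0037745 ,  0.00067595, -0.00037898,
       -0.00048324]), 'tau': array([ 3.41296778e-03, -4.81725740e+01,  2.99243993e+01,  1.27940890e-02,
       -8.07467245e-05, -8.17347512e-06]), 'tool_pos': array([201.71936498, 537.9767647 , 241.48754844]), 'tcp_rot': array([ 1.78458602e-01,  9.83947065e-01, -7.95490886e-04, -2.59019386e-04]), 'contact_force': array([-0.17532498,  1.18930722, -0.50038971]), 'wrist_torque': array([ 0.04964074, -0.00115151, -0.00084881]), 'finger_force': 0.0, 'opening': 85.27218264251832}
```

View pics/s0.png

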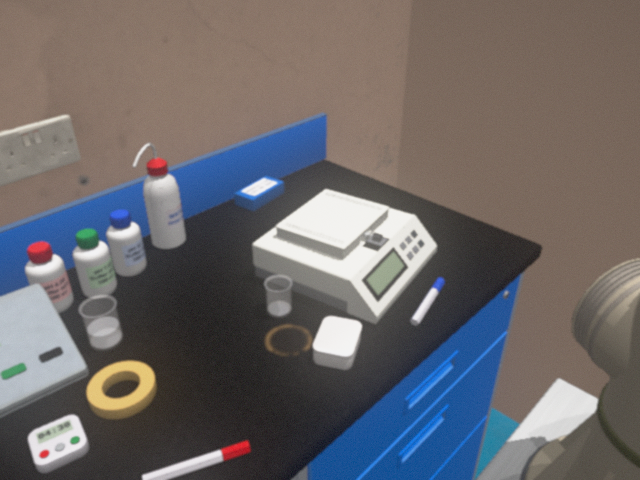

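View pics/t0.png

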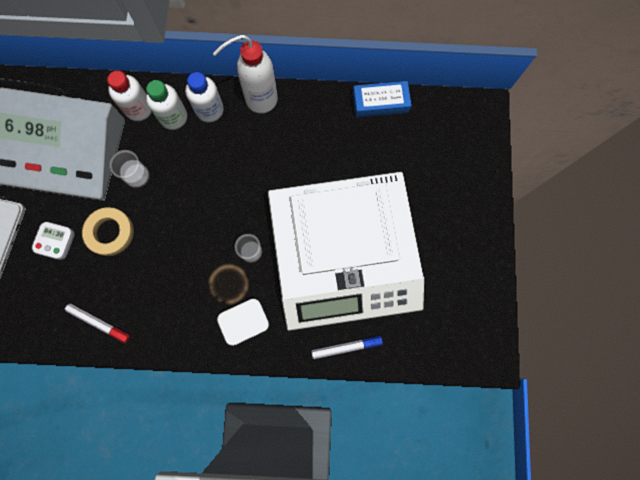

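The photometer is at about (345,250) in the top view, with the latch at (350,278), and the beaker and tin on its left. I'll enlarge it.

Run:
```python
from h import *
b,g=save("top","pics/t1.png",(260,165,430,335),3.5)
for u,v in ((350,278),(300,270),(395,262),(345,240),(300,200),(380,190),(280,220),(410,230)): print(u,v,pt(b,g,u,v).round(1))
```

```text
350 278 [ 500.7 -163.5   87.1]
300 270 [511.9 -76.3  74.7]
395 262 [ 534.7 -242.7   74.4]
345 240 [ 564.4 -151.7   99.5]
300 200 [632.4 -70.1  98.5]
380 190 [ 657.8 -210.1   99.3]
280 220 [600.1 -35.5  75.5]
410 230 [ 593.9 -268.5   74.8]
```

View pics/t1.png

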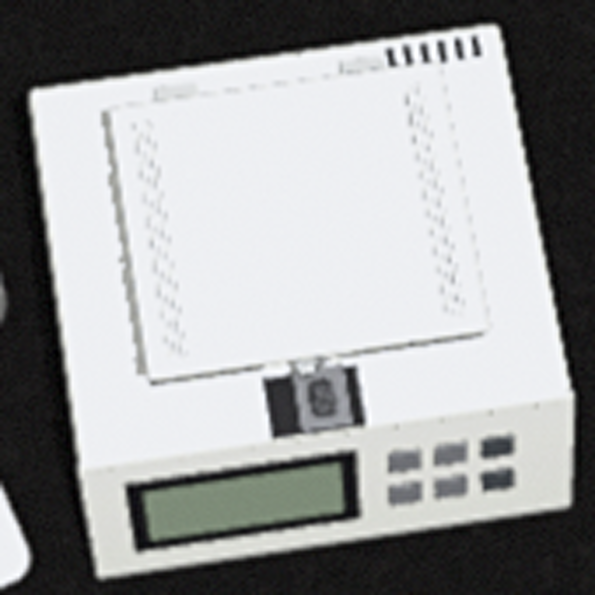

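The crop shows the latch fin at about (322,397), i.e. full-image (352,278.4). The cover's front edge runs from (152,380) to (487,330), and the deck's corners are clear.

Run:
```python
from h import *
b,g=cam("top")
P=lambda u,v,h:onplane(b,g,260+u/3.5-.36,165+v/3.5-.36,h)[:2]
fl,fr,bl,br=P(80,470,75),P(572,395,75),P(30,90,75),P(498,25,75)
cl,cr,cb=P(152,380,99),P(487,330,99),P(105,110,99)
fin=P(322,397,89.5)
print(fl,fr,bl,br,cl,cr,cb,fin)
d=lambda a,c:(np.linalg.norm(a-c).round(1),np.degrees(np.arctan2(*(c-a)[::-1])).round(2))
print(d(fr,fl),d(br,bl),d(fl,bl),d(fr,br),d(cr,cl),d(cl,cb))
print("edge mid",(cl+cr)/2)
# yaw estimate + derived
th=np.mean([d(fr,fl)[1]-90,d(br,bl)[1]-90,d(fl,bl)[1],d(fr,br)[1],d(cr,cl)[1]-90]);t=np.radians(th)
X=np.array([np.cos(t),np.sin(t)]);Y=np.array([-X[1],X[0]])
# origin from deck: front deck edge at x=-100, back +102
O=((fl+fr)/2+100*X+(bl+br)/2-102*X)/2
O2=(cl+cr)/2+63*X; O3=fin+83*X
print(th,O,O2,O3)
```

```text
[459.96288637 -48.98086659] [ 509.67194492 -292.08539792] [654.49808929 -10.37810083] [ 702.75370434 -252.7315398 ] [503.23782182 -82.69008885] [ 536.18666653 -245.00088245] [638.44834145 -51.48689816] [ 500.4014543  -166.18454133]
(np.float64(248.1), np.float64(101.56)) (np.float64(247.1), np.float64(101.26)) (np.float64(198.3), np.float64(11.22)) (np.float64(197.1), np.float64(11.52)) (np.float64(165.6), np.float64(101.48)) (np.float64(138.8), np.float64(12.99))
edge mid [ 519.71224418 -163.84548565]
11.408000000000001 [ 580.74141266 -151.2417705 ] [ 581.46758889 -151.38445041] [ 581.76167036 -149.76762189]
```

Emit:
jog_arm --steps '[[[0,0,0.06],[1.2,-2.6,0],4],[[0,0,0.06],[1.2,-2.6,0],4],[[0,0,0.06],[1.2,-2.6,0],4],[[0,0,0.06],[1.2,-2.6,0],4],[[0,0,0.06],[1.2,-2.6,0],4],[[0,0,0.06],[1.2,-2.6,0],4],[[0,0,0.06],[1.2,-2.6,0],4],[[0,0,0.06],[1.2,-2.6,0],4],[[0,0,0.078],[1.2,-2.6,0],4],[[0,0,0],[1.2,-2.6,0],4],[[0.0139,-0.0686,0],[1.2,-2.8,0],3],[[0.0139,-0.0686,0],[1.2,-2.8,0],3],[[0.0139,-0.0686,0],[1.2,-2.8,0],3],[[0.0139,-0.0686,0],[1.2,-2.8,0],3],[[0.0139,-0.0686,0],[1.2,-2.8,0],3],[[0.0139,-0.0686,0],[1.2,-2.8,0],3],[[0.0139,-0.0686,0],[1.2,-2.8,0],3],[[0.0139,-0.0686,0],[1.2,-2.8,0],3],[[0.0139,-0.0686,0],[1.2,-2.8,0],3],[[0.0139,-0.0686,0],[1.2,-2.8,0],3]]' --grip_force 20

```text
time: 1.87
tool_pos: [441.9, -2.7, 243.1]
tcp_rot: [-0.094, 0.934, 0.034, 0.344]
contact_force: [1.2, 0.2, -0.7]
opening: 30.0
finger_force: 0.0
```

```bash
cat >> h.py <<'E'
from scipy.spatial.transform import Rotation as Ro
TH=np.radians(11.4); O=np.array([581.2,-151.1,75.]); RP=Ro.from_euler('z',TH)
def want(lean): # columns tool x,y,z
    zt=RP.apply([np.sin(lean),0,-np.cos(lean)]); y=RP.apply([0,1,0]); return Ro.from_matrix(np.c_[np.cross(y,zt),y,zt])
def go(tip,lean=.7,ahead=11):  # tip in photometer deck coords
    s=ctrl.state(); R=Ro.from_quat(s["tcp_rot"]); W=want(lean)
    t=O+RP.apply(tip)-ahead*W.as_matrix()[:,2]
    cur=RP.inv().apply(s["tool_pos"]+ahead*R.as_matrix()[:,2]-O)
    print("t %.2f turn"%s["time"],(W*R.inv()).as_rotvec().round(4),"shift cm",((t-s["tool_pos"])/10).round(3),"tip now",cur.round(1),"F",s["contact_force"].round(1),"op",round(s["opening"],1))
E
python3 -c "
from h import *
go([-79,1,60])
go([-79,1,12])"
```

```text
t 1.87 turn [ 0.0008  0.0055 -0.0008] shift cm [  5.472 -16.44   -9.971] tip now [-100.1  173.   159.8] F [ 1.2  0.2 -0.7] op 30.0
t 1.87 turn [ 0.0008  0.0055 -0.0008] shift cm [  5.472 -16.44  -14.771] tip now [-100.1  173.   159.8] F [ 1.2  0.2 -0.7] op 30.0
```

Emit:
jog_arm --steps '[[[0,0.005,0],[0.8,-2.4,0],3],[[0,0,0],[0.8,-2.4,0],3],[[0,0,0],[0.8,-2.4,-1],3],[[0,0,0],[0.8,-2.4,-2],3],[[0,0,0],[0.8,-2.4,-2],3],[[0,0,0],[0.8,-2.4,-2],3],[[0,0,0],[0.6,-2.0,-2],3],[[0,0,0],[0,0,-2],3],[[0,0,0],[0,0,-1],3],[[0,0,0],[0,0,0],3],[[0,0,0],[0,0,0],3]]'

```text
time: 2.78
tool_pos: [495.4, -165.1, 121.6]
tcp_rot: [-0.093, 0.936, 0.035, 0.338]
contact_force: [-0.3, -0.2, 0.3]
opening: 29.9
finger_force: 0.0
```

Run:
```python
from h import *
go([-79,1,12])
a,f=cam("scene"); b,g=cam("top")
p=O+RP.apply([-83,0,14.5])
s=ctrl.state(); R=Ro.from_quat(s["tcp_rot"]).as_matrix(); T=s["tool_pos"]
tip=T+11*R[:,2]
out=[]
for im,ff in((a,f),(b,g)):
    u,v=map(int,proj(im,ff,p)); print((u,v),proj(im,ff,tip),proj(im,ff,tip+15*R[:,1]))
    A=im["frame"][v-50:v+50,u-50:u+50,::-1]; out.append(cv2.resize(A,(400,400),interpolation=cv2.INTER_CUBIC))
cv2.imwrite("pics/c1.png",np.hstack(out))
```

```text
t 2.78 turn [-0.0022 -0.0067 -0.0003] shift cm [ 0.123 -0.201 -2.616] tip now [-79.9   3.2  38.1] F [-0.3 -0.2  0.3] op 29.9
(377, 235) (np.float64(375.63254329586323), np.float64(223.1108709156421)) (np.float64(371.57363991988586), np.float64(226.86288326621258))
(352, 278) (np.float64(351.82443823814356), np.float64(274.3676193199864)) (np.float64(342.9433788806599), np.float64(275.69414387325963))
```

View pics/c1.png

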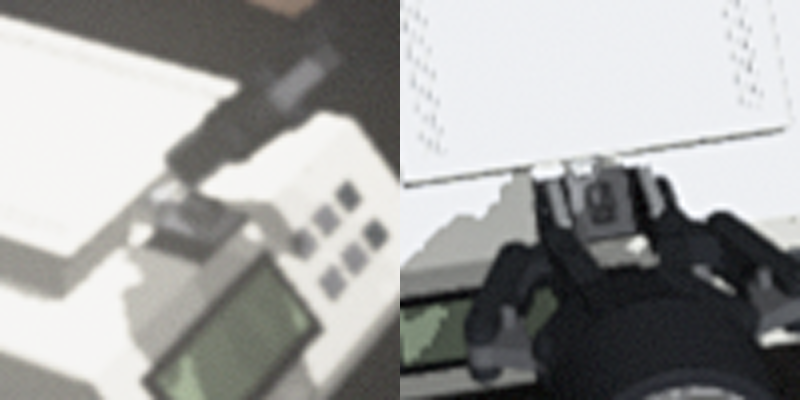

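The fin sits between the two fingers (fin ≈ (600,200) in the right crop). Next I descend and grip it.

Emit:
jog_arm --steps '[[[-0.002,-0.007,0],[0.05,-0.1,-0.6],3],[[0,0,0],[0.05,-0.1,-0.6],3],[[0,0,0],[0,0,-0.5],3],[[0,0,0],[0,0,-0.4],3],[[0,0,0],[0,0,-0.3],3],[[0,0,0],[0,0,-0.2],3],[[0,0,0],[0,0,0],3],[[0,0,0],[0,0,0],0.8],[[0,0,0],[0,0,0],0.8],[[0,0,0],[0,0,0],0.8],[[0,0,0],[0,0,0],0.8],[[0,0,0],[0,0,0],0.8]]'

```text
time: 3.88
tool_pos: [497.1, -168.3, 96.5]
tcp_rot: [-0.094, 0.934, 0.033, 0.342]
contact_force: [0.6, -3.2, -2.0]
opening: 9.5
finger_force: 20.7
```

```bash
python3 -c "
from h import *
go([-79,1,12]); print(ctrl.state()['finger_force'])"
```

```text
t 3.88 turn [0.0026 0.002  0.0002] shift cm [-0.049  0.113 -0.111] tip now [-78.7  -0.2  13.1] F [ 0.6 -3.2 -2. ] op 9.5
20.68263441324234
```

Emit:
jog_arm --steps '[[[0,0,0],[-0.04,0.2,0],0.5],[[0,0,0],[-0.04,0.2,0],0.5],[[0,0,0],[-0.04,0.2,0],0.5],[[0,0,0],[-0.04,0.15,0],0.5],[[0,0,0],[0,0,0],0.5],[[0,0,0],[0,0,0],0.5],[[0,0,0],[0,0,0],0.5]]' --grip_force 30

```text
time: 4.47
tool_pos: [495.5, -160.5, 96.5]
tcp_rot: [-0.094, 0.934, 0.033, 0.342]
contact_force: [0.1, -5.0, -1.8]
opening: 9.5
finger_force: 30.8
```

Run:
```python
from h import *
go([-79,1,12])
a,f=save("scene","pics/s2.png",(220,120,480,340),3)
```

```text
t 4.47 turn [ 0.0026  0.0021 -0.0001] shift cm [ 0.111 -0.664 -0.111] tip now [-78.8   7.7  13.1] F [ 0.1 -5.  -1.8] op 9.5
```

View pics/s2.png

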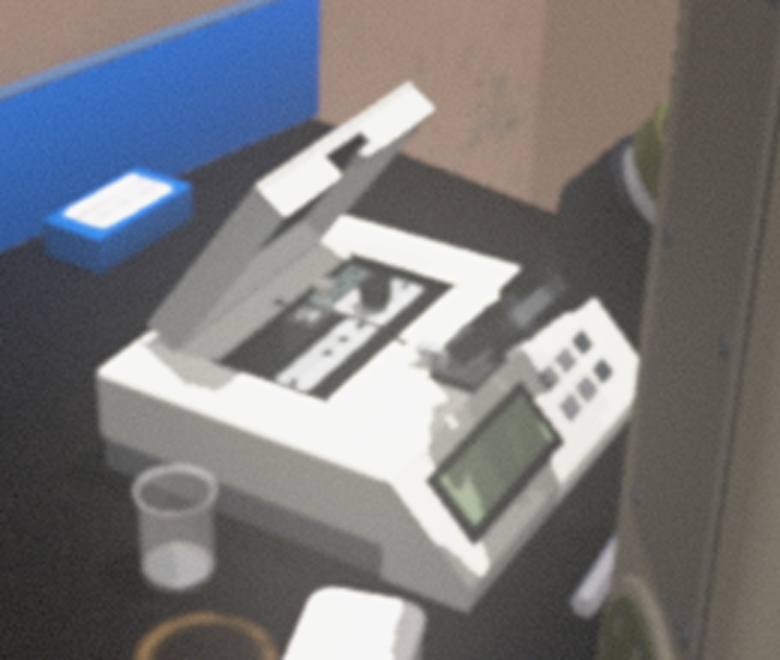

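The cover is standing open, with the knob at crop (375,290), i.e. (345,217). I'll ease the latch back, release it and retreat along the tool.

Emit:
jog_arm --steps '[[[0,0,0],[0.04,-0.2,0],0.5],[[0,0,0],[0.04,-0.2,0],0.5],[[0,0,0],[0.04,-0.2,0],0.5],[[0,0,0],[0,0,0],4],[[0,0,0],[0,0,0],4],[[0,0,0],[0,0,0],4],[[0,0,0],[-0.6,-0.1,0.7],4],[[0,0,0],[-1.2,-0.2,1.5],4],[[0,0,0],[-1.8,-0.4,2],4],[[0,0,0],[-1.8,-0.4,2],4],[[0,0,0],[-1.8,-0.4,2],4],[[0,0,0],[-1.8,-0.4,2],4],[[0,0,0],[0,0,0],4]]'

```text
time: 5.6
tool_pos: [405.9, -186.0, 201.6]
tcp_rot: [-0.094, 0.934, 0.032, 0.343]
contact_force: [-0.2, -1.4, -0.1]
opening: 39.9
finger_force: 0.0
```

Run:
```python
from h import *
go([-79,1,12])
a,f=cam("scene"); b,g=cam("top")
A=cv2.resize(a["frame"][185:265,285:385,::-1],(400,320),interpolation=cv2.INTER_CUBIC)
B=cv2.resize(b["frame"][210:290,300:400,::-1],(400,320),interpolation=cv2.INTER_CUBIC)
cv2.imwrite("pics/c3.png",np.hstack([A,B]))
for k in range(-60,61,15):
    print(k,proj(a,f,O+RP.apply([0,k,17])),proj(b,g,O+RP.apply([0,k,17])))
```

```text
t 5.60 turn [0.0035 0.0045 0.001 ] shift cm [  9.068   1.885 -10.62 ] tip now [-171.6    0.4  118.2] F [-0.2 -1.4 -0.1] op 39.9
-60 (np.float64(353.13835041446697), np.float64(207.96765919935356)) (np.float64(378.5040664438401), np.float64(226.57006233682034))
-45 (np.float64(349.20050707420125), np.float64(211.2348973185203)) (np.float64(370.07359238707465), np.float64(227.79425098140084))
-30 (np.float64(345.1812029486225), np.float64(214.5697236477793)) (np.float64(361.63223285596655), np.float64(229.02002030507387))
-15 (np.float64(341.0778838933039), np.float64(217.97425736692313)) (np.float64(353.17996675381926), np.float64(230.24737337128937))
0 (np.float64(336.88788785823203), np.float64(221.45070718526983)) (np.float64(344.71677292938574), np.float64(231.47631325141882))
15 (np.float64(332.60843912858587), np.float64(225.00137612010272)) (np.float64(336.2426301766917), np.float64(232.7068430247804))
30 (np.float64(328.23664219267283), np.float64(228.62866658445824)) (np.float64(327.75751723485837), np.float64(233.93896577866522))
45 (np.float64(323.769475208555), np.float64(232.33508580788228)) (np.float64(319.261412787925), np.float64(235.1726846083624))
60 (np.float64(319.20378303838663), np.float64(236.12325161585701)) (np.float64(310.75429546467024), np.float64(236.40800261718604))
```

View pics/c3.png

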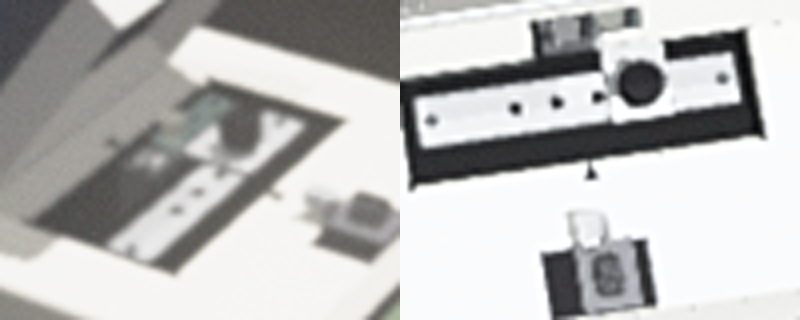

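Run:
```python
from h import *
a,f=cam("scene"); b,g=cam("top")
def mk(im,ff,x0,y0,w,h,s):
    A=cv2.resize(im["frame"][y0:y0+h,x0:x0+w,::-1],None,fx=s,fy=s,interpolation=cv2.INTER_CUBIC)
    B=A.copy()
    for k in range(4):
        for z,c in((0,(0,0,255)),(10,(0,200,0))):
            u,v=proj(im,ff,O+RP.apply([32,-18.5*k,z])); print(k,z,round(u,1),round(v,1),pt(im,ff,int(round(u)),int(round(v)),0)-O if im["z_map"][int(round(v)),int(round(u))]>0 else None)
            cv2.circle(B,(int((u-x0+.5)*s),int((v-y0+.5)*s)),2,c,-1)
    return np.hstack([A,B])
cv2.imwrite("pics/c4.png",np.vstack([mk(a,f,312,195,50,40,8),mk(b,g,325,202,50,30,8)]))
```

```text
0 0 321.9 224.6 [28.31128444  9.39747145  1.78679591]
0 10 322.0 220.0 [42.51899532 -5.54951065  0.47895437]
1 0 327.2 220.4 [32.36149612 -8.44576162  3.38706587]
1 10 327.2 215.8 [32.42983598 -8.38996182 12.02006137]
2 0 332.3 216.3 [ 35.40043725 -25.54827972   3.76762027]
2 10 332.3 211.7 [ 53.1806513  -44.95126871  -2.37337548]
3 0 337.2 212.3 [ 39.59361065 -44.2676674    3.23788416]
3 10 337.3 207.7 [ 59.39100802 -66.27252709  -4.39402484]
0 0 341.2 216.4 [31.80073793  6.81656322  0.99501189]
0 10 341.6 215.0 [33.2324093   5.19117468  2.92353834]
1 0 351.4 214.9 [ 32.19571093 -10.43127203   9.91775405]
1 10 351.8 213.5 [ 35.96181374 -12.08106304   9.90828361]
2 0 361.5 213.5 [  6.75953288 -19.6147838  120.21295986]
2 10 362.1 212.0 [  7.96044742 -19.43567245 121.63382629]
3 0 371.7 212.0 [  9.38437814 -35.0550788  119.3598096 ]
3 10 372.3 210.5 [ 10.57697376 -34.84916844 120.80738602]
```

View pics/c4.png

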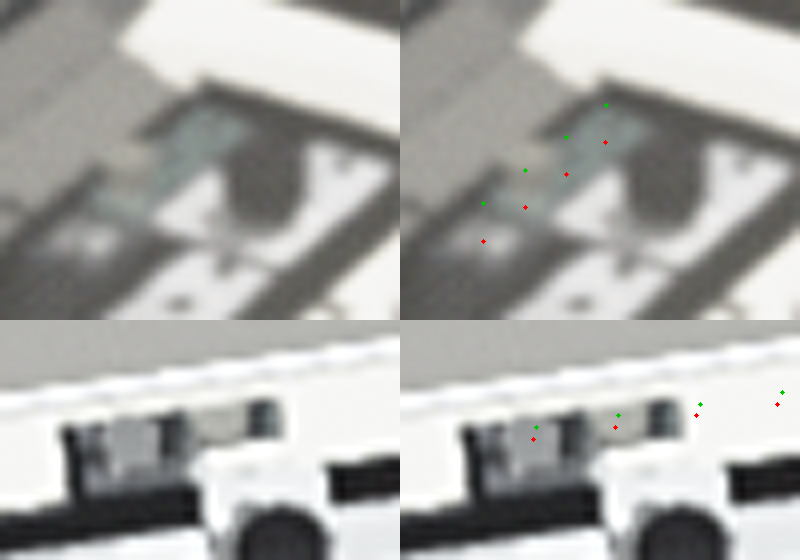

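The stopper is in place k=1, the one next to the blank: both depth maps read about 10–12 mm above the deck there. So the carriage must move one hole to the left. I'll refine the knob position next.

Run:
```python
from h import *
b,g=cam("top")
M=np.linalg.inv(b["camera_from_world"]);z=b["z_map"]
vv,uu=np.mgrid[215:250,340:380]; zz=z[215:250,340:380]
c=np.stack([(uu-b["cx"])*zz/g,(vv-b["cy"])*zz/g,zz,np.ones_like(zz)],-1)@M.T
q=RP.inv().apply(c[...,:3].reshape(-1,3)-O); dark=b["frame"][215:250,340:380].reshape(-1,3).max(1)<70
s=dark&(q[:,2]>12)&(q[:,2]<25)&(abs(q[:,0])<15)&(abs(q[:,1]+27)<15)
q=q[s]; print(s.sum(),q.mean(0),q.min(0),q.max(0))
go([-27,-27,48]); go([6,-27,7.5])
```

```text
82 [ -1.51339261 -26.10456483  16.36398851] [-10.13172714 -34.4697217   12.00749066] [  6.64106319 -17.74380432  19.87395019]
t 5.85 turn [-0.0003  0.0011 -0.0013] shift cm [14.659 -0.024 -6.576] tip now [-170.6    2.2  113.8] F [-0.   0.1 -0.3] op 40.0
t 5.85 turn [-0.0003  0.0011 -0.0013] shift cm [ 17.894   0.628 -10.626] tip now [-170.6    2.2  113.8] F [-0.   0.1 -0.3] op 40.0
```

Emit:
jog_arm --steps '[[[0,0,0],[2.5,0,-1],4],[[0,0,0],[2.5,0,-1],4],[[0,0,0],[2.5,0,-1.1],4],[[0,0,0],[2.5,0,-1.1],4],[[0,0,0],[2.5,0,-1.2],4],[[0,0,0],[2.1,0,-1.2],4],[[0,0,0],[0.8,0.16,-1],4],[[0,0,0],[0.8,0.16,-1],4],[[0,0,0],[0.8,0.16,-0.8],4],[[0,0,0],[0.4,0.1,-0.6],4],[[0,0,0],[0.2,0.1,-0.3],4],[[0,0,0],[0.1,0,-0.2],4],[[0,0,0],[0,0,0],4],[[0,0,0],[0,0,0],4]]'

```text
time: 7.02
tool_pos: [583.4, -178.2, 93.4]
tcp_rot: [-0.094, 0.934, 0.033, 0.342]
contact_force: [-0.7, 0.1, -0.1]
opening: 40.2
finger_force: 0.0
```

Run:
```python
from h import *
go([5,-26.3,7.5])
a,f=cam("scene"); b,g=cam("top")
A=cv2.resize(a["frame"][175:255,300:400,::-1],(400,320),interpolation=cv2.INTER_CUBIC)
B=cv2.resize(b["frame"][190:270,310:410,::-1],(400,320),interpolation=cv2.INTER_CUBIC)
cv2.imwrite("pics/c5.png",np.hstack([A,B]))
```

```text
t 7.02 turn [ 0.0014  0.0019 -0.0005] shift cm [ 0.093  0.093 -0.25 ] tip now [  3.9 -27.   10. ] F [-0.7  0.1 -0.1] op 40.2
```

View pics/c5.png

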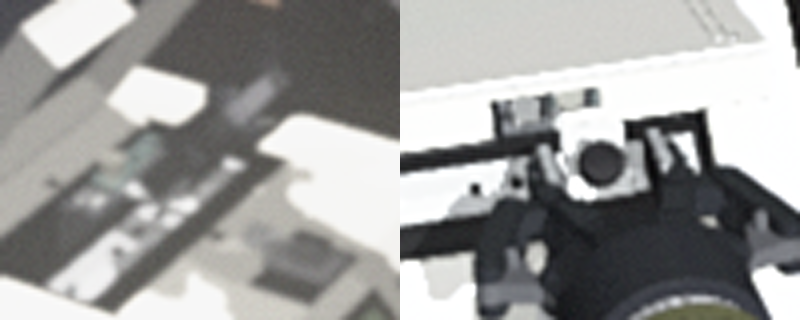

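The knob (602,162) is centred between the pads (548 and 657). Now I grip it.

Emit:
jog_arm --steps '[[[0,0,0],[0.05,0.05,-0.15],3],[[0,0,0],[0,0,0],2.5],[[0,0,0],[0,0,0],1.5],[[0,0,0],[0,0,0],1.5],[[0,0,0],[0,0,0],1.5],[[0,0,0],[0,0,0],1.5]]' --grip_force 40

```text
time: 7.62
tool_pos: [584.1, -179.0, 92.3]
tcp_rot: [-0.093, 0.934, 0.032, 0.342]
contact_force: [-4.8, -4.0, 3.3]
opening: 18.0
finger_force: 39.0
```

Emit:
jog_arm --steps '[[[0,0,0],[0,0,0.2],1.5],[[0,0,0],[0,0,0.2],1.5],[[0,0,0],[0,0,0.2],1.5],[[0,0,0],[0,0,0.2],1.5],[[0,0,0],[0,0,0],1.5],[[0,0,0],[0,0,0],1.5]]'

```text
time: 8.12
tool_pos: [583.5, -177.0, 99.0]
tcp_rot: [-0.094, 0.935, 0.034, 0.341]
contact_force: [2.6, -1.0, -5.7]
opening: 17.8
finger_force: 39.3
```

Run:
```python
from h import *
go([5,-26.3,7.5]); print(ctrl.state()["finger_force"])
b,g=cam("top");M=np.linalg.inv(b["camera_from_world"]);z=b["z_map"]
vv,uu=np.mgrid[215:250,340:380]; zz=z[215:250,340:380]
c=np.stack([(uu-b["cx"])*zz/g,(vv-b["cy"])*zz/g,zz,np.ones_like(zz)],-1)@M.T
q=RP.inv().apply(c[...,:3].reshape(-1,3)-O)
s=(abs(q[:,0]+1.5)<5)&(abs(q[:,1]+26.3)<5); print(np.percentile(q[s,2],[10,50,90]))
```

```text
t 8.12 turn [ 0.0001  0.0005 -0.001 ] shift cm [ 0.082 -0.033 -0.812] tip now [  4.3 -25.8  15.6] F [ 2.6 -1.  -5.7] op 17.8
39.29539203643799
[ 21.91897904  24.93924126 117.32820707]
```

The knob is lifted about 8 mm. Next: shift 12 mm left, lower onto the bar and loosen the grip.

Emit:
jog_arm --steps '[[[0,0,0],[-0.03,0.1,0],1.5],[[0,0,0],[-0.03,0.15,0],1.5],[[0,0,0],[-0.03,0.15,0],1.5],[[0,0,0],[-0.03,0.15,0],1.5],[[0,0,0],[-0.03,0.15,0],1.5],[[0,0,0],[-0.03,0.15,0],1.5],[[0,0,0],[-0.03,0.15,0],1.5],[[0,0,0],[-0.02,0.1,0],1.5],[[0,0,0],[-0.01,0.05,0],1.5],[[0,0,0],[0,0,0],1.5],[[0,0,0],[0,0,-0.1],1.5],[[0,0,0],[0,0,-0.1],1.5],[[0,0,0],[0,0,0],1.5]]'

```text
time: 9.25
tool_pos: [581.5, -166.0, 98.1]
tcp_rot: [-0.094, 0.934, 0.034, 0.342]
contact_force: [-5.4, 0.1, 0.2]
opening: 17.4
finger_force: 40.2
```

```bash
python3 -c "
from h import *
go([5,-26.3,7.5])"
```

```text
t 9.25 turn [ 0.0008  0.0023 -0.0007] shift cm [ 0.287 -1.127 -0.72 ] tip now [  4.4 -14.7  14.7] F [-5.4  0.1  0.2] op 17.4
```

Emit:
jog_arm --steps '[[[0,0,0],[0,0,0],2.3],[[0,0,0],[0,0,0],2.3],[[0,0,0],[0,0,0],2.3],[[0,0,0],[0,0,-0.2],2.3],[[0,0,0],[0,0,-0.2],2.3],[[0,0,0],[-0.02,0.1,0],2.3],[[0,0,0],[-0.02,0.1,0],2.3],[[0,0,0],[-0.02,0.1,0],2.3],[[0,0,0],[-0.02,0.1,0],2.3],[[0,0,0],[-0.02,0.1,0],2.3],[[0,0,0],[-0.01,0.05,0],2.3],[[0,0,0],[-0.01,0.05,0],2.3],[[0,0,0],[-0.01,0.05,0],2.3],[[0,0,0],[0,0,0],2.3]]'

```text
time: 10.42
tool_pos: [580.3, -159.4, 93.9]
tcp_rot: [-0.094, 0.934, 0.034, 0.342]
contact_force: [-0.7, -0.2, -1.3]
opening: 22.7
finger_force: 0.2
```

```bash
cat >> h.py <<'E'
def knob():
    b,g=cam("top");M=np.linalg.inv(b["camera_from_world"]);z=b["z_map"]
    vv,uu=np.mgrid[215:255,325:385]; zz=z[215:255,325:385]
    c=np.stack([(uu-b["cx"])*zz/g,(vv-b["cy"])*zz/g,zz,np.ones_like(zz)],-1)@M.T
    q=RP.inv().apply(c[...,:3].reshape(-1,3)-O)
    d=b["frame"][215:255,325:385].reshape(-1,3).max(1)<70
    s=d&(q[:,0]>-8)&(q[:,0]<12)&(abs(q[:,1]+15)<20)&(q[:,2]>11)&(q[:,2]<30); q=q[s]
    print("knob",len(q),np.median(q,0).round(1))
E
python3 -c "
from h import *
go([5,-26.3,7.5]); knob()"
```

```text
t 10.42 turn [ 0.0011  0.002  -0.0009] shift cm [ 0.406 -1.784 -0.297] tip now [ 4.6 -8.  10.5] F [-0.7 -0.2 -1.3] op 22.7
knob 84 [ -0.  -11.3  16.6]
```

Emit:
jog_arm --steps '[[[0,0,0],[-0.01,0.05,0],2.3],[[0,0,0],[-0.01,0.05,0],2.3],[[0,0,0],[-0.01,0.05,0],2.3],[[0,0,0],[-0.01,0.05,0],2.3],[[0,0,0],[-0.01,0.05,0],2.3],[[0,0,0],[-0.01,0.05,0],2.3],[[0,0,0],[0,0,0],2.3]]'

```text
time: 11.05
tool_pos: [580.1, -158.6, 94.0]
tcp_rot: [-0.093, 0.935, 0.032, 0.342]
contact_force: [2.4, -6.9, -2.7]
opening: 22.6
finger_force: 3.6
```

```bash
python3 -c "
from h import *
go([5,-26.3,7.5]); knob()"
```

```text
t 11.05 turn [0.0046 0.0019 0.0019] shift cm [ 0.42  -1.867 -0.312] tip now [ 4.6 -7.2 10.6] F [ 2.4 -6.9 -2.7] op 22.6
knob 83 [ 0.1 -9.8 16.3]
```

The side force rose to 7 N and the knob top is back at about 16.5 mm, so it has locked. I'll release, withdraw and check.

Emit:
jog_arm --steps '[[[0,0,0],[0.04,-0.2,0],2.3],[[0,0,0],[0.02,-0.1,0],3],[[0,0,0],[0,0,0],4],[[0,0,0],[0,0,0],4],[[0,0,0],[-0.6,-0.12,0.7],4],[[0,0,0],[-1.2,-0.24,1.4],4],[[0,0,0],[-1.8,-0.36,1.6],4],[[0,0,0],[-2.4,-0.48,1.6],4],[[0,0,0],[-2.5,-0.5,1.6],4],[[0,0,0],[-2.5,-0.5,1.6],3],[[0,0,0],[-2.5,-0.5,1.6],2],[[0,0,0],[-2.5,-0.5,1.6],1],[[0,0,0],[0,0,1],0],[[0,0,0],[0,0,0],0]]'

```text
time: 12.27
tool_pos: [420.4, -193.4, 223.4]
tcp_rot: [-0.093, 0.934, 0.031, 0.343]
contact_force: [1.0, -0.4, -0.1]
opening: -0.3
finger_force: 0.0
```

Run:
```python
from h import *
go([5,-26.3,7.5]); knob()
a,f=cam("scene"); b,g=cam("top")
A=cv2.resize(a["frame"][185:245,300:375,::-1],(400,320),interpolation=cv2.INTER_CUBIC)
B=cv2.resize(b["frame"][200:260,310:385,::-1],(400,320),interpolation=cv2.INTER_CUBIC)
cv2.imwrite("pics/c6.png",np.hstack([A,B]))
z=b["z_map"]
for k in (1,0,-1,-2):
    for im,ff in((a,f),(b,g)):
        u,v=proj(im,ff,O+RP.apply([32,18.5*k,10])); p=pt(im,ff,int(round(u)),int(round(v)),0); print(k,RP.inv().apply(p-O).round(1))
```

```text
t 12.27 turn [0.0048 0.0049 0.0018] shift cm [ 16.394   1.607 -13.248] tip now [-158.8   -9.7  140. ] F [ 1.  -0.4 -0.1] op -0.3
knob 74 [-1.  -7.7 16.7]
1 [42.1  1.3 -1.2]
1 [  4.4  27.6 122.8]
0 [29.6  3.8 12.6]
0 [31.1 -0.5 13. ]
-1 [ 40.6 -31.8   0.5]
-1 [ 37.1 -21.   -7. ]
-2 [ 46.3 -59.8  -5.8]
-2 [  4.4 -20.9 119.9]
```

View pics/c6.png

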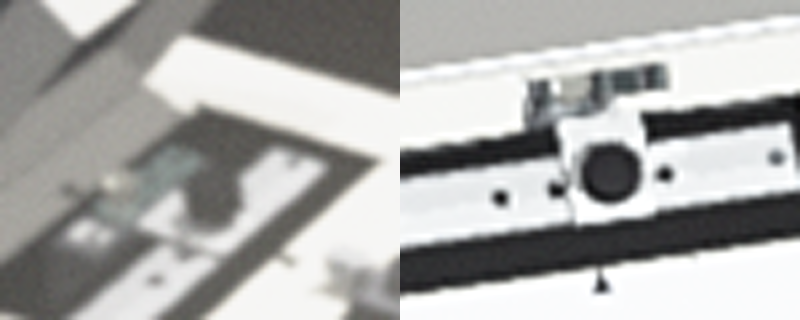

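The plunger is home one hole to the left and the stopper sits in the beam, in line with the arrowhead (knob y −26.1 → −7.7). Next I plan the cover press.

Run:
```python
from h import *
go([-100,0,175],0); go([36,0,160],0); go([36,0,130],0)
prev=None
for th in np.r_[.96,.9:.0:-.1,.05,0]:
    c,s=np.cos(th),np.sin(th); p=np.array([86-130*c+20*s,0,4+130*s+20*c])
    d=RP.apply(p-(prev if prev is not None else np.array([36,0,130])))/10; prev=p
    print(round(th,2),p.round(1),d.round(2))
```

```text
t 12.42 turn [-0.1375  0.6879 -0.0015] shift cm [6.273 2.05  4.071] tip now [-158.4   -7.7  136.9] F [-0.6 -0.2  0.3] op 0.2
t 12.42 turn [-0.1375  0.6879 -0.0015] shift cm [19.605  4.738  2.571] tip now [-158.4   -7.7  136.9] F [-0.6 -0.2  0.3] op 0.2
t 12.42 turn [-0.1375  0.6879 -0.0015] shift cm [19.605  4.738 -0.429] tip now [-158.4   -7.7  136.9] F [-0.6 -0.2  0.3] op 0.2
0.96 [ 27.8   0.  122. ] [-0.8  -0.16 -0.8 ]
0.9 [ 20.9   0.  118.3] [-0.68 -0.14 -0.37]
0.8 [  9.8   0.  111.2] [-1.09 -0.22 -0.71]
0.7 [ -0.5   0.  103. ] [-1.01 -0.2  -0.81]
0.6 [-10.    0.   93.9] [-0.93 -0.19 -0.91]
0.5 [-18.5   0.   83.9] [-0.83 -0.17 -1.  ]
0.4 [-25.9   0.   73. ] [-0.73 -0.15 -1.08]
0.3 [-32.3   0.   61.5] [-0.62 -0.13 -1.15]
0.2 [-37.4   0.   49.4] [-0.51 -0.1  -1.21]
0.1 [-41.4   0.   36.9] [-0.38 -0.08 -1.25]
0.05 [-42.8   0.   30.5] [-0.15 -0.03 -0.64]
0.0 [-44.   0.  24.] [-0.11 -0.02 -0.65]
```

Emit:
jog_arm --steps '[[[-0.0197,0.0983,0],[0,0,1.5],0],[[-0.0197,0.0983,0],[0,0,1.5],0],[[-0.0197,0.0983,0],[0.5,0.5,1.5],0],[[-0.0197,0.0983,0],[1,0.4,0.6],0],[[-0.0197,0.0983,0],[1.5,0.4,0],0],[[-0.0197,0.0983,0],[1.6,0.4,0],0],[[-0.0197,0.0983,0],[2,0.4,0],0],[[0,0,0],[2,0.4,0],0],[[0,0,0],[2,0.4,0],0],[[0,0,0],[2,0.4,0],0],[[0,0,0],[2,0.4,0],0],[[0,0,0],[2,0.4,0],0],[[0,0,0],[1.5,0.4,0],0],[[0,0,0],[1.5,0.3,0],0],[[0,0,0],[0,0,0],0],[[0,0,0],[0,0,0],0]]'

```text
time: 13.75
tool_pos: [616.7, -142.3, 269.3]
tcp_rot: [-0.101, 0.995, 0.001, -0.002]
contact_force: [-0.4, 0.1, -0.3]
opening: -0.2
finger_force: 0.0
```

```bash
python3 -c "
from h import *
go([36,0,130],0)"
```

```text
t 13.75 turn [-0.0008 -0.0033 -0.0037] shift cm [-0.026 -0.164 -5.333] tip now [ 36.5   1.6 183.3] F [-0.4  0.1 -0.3] op -0.2
```

Now I descend and follow the cover down around its hinge.

Emit:
jog_arm --steps '[[[0,0,0],[0,-0.1,-2],0],[[0,0,0],[0,0,-2],0],[[0,0,0],[0,0,-1.3],0],[[0,0,0],[-0.4,-0.08,-0.4],0],[[0,0,0],[-0.4,-0.08,-0.4],0],[[0,0,0],[-0.35,-0.07,-0.2],0],[[0,0,0],[-0.35,-0.07,-0.2],0],[[0,0,0],[-0.55,-0.11,-0.35],0],[[0,0,0],[-0.55,-0.11,-0.35],0],[[0,0,0],[-0.5,-0.1,-0.4],0],[[0,0,0],[-0.5,-0.1,-0.4],0]]'

```text
time: 14.67
tool_pos: [579.9, -152.4, 192.1]
tcp_rot: [-0.1, 0.995, -0.001, 0.0]
contact_force: [0.5, -0.4, 2.6]
opening: -0.0
finger_force: 0.8
```

```bash
python3 -c "
from h import *
go([-0.5,0,103],0)"
```

```text
t 14.67 turn [ 0.0011  0.0007 -0.001 ] shift cm [ 0.078  0.119 -0.309] tip now [ -1.5  -1.  106.1] F [ 0.5 -0.4  2.6] op -0.0
```

Emit:
jog_arm --steps '[[[0,0,0],[-0.45,-0.09,-0.5],0],[[0,0,0],[-0.45,-0.09,-0.5],0],[[0,0,0],[-0.42,-0.08,-0.5],0],[[0,0,0],[-0.42,-0.08,-0.5],0],[[0,0,0],[-0.36,-0.07,-0.54],0],[[0,0,0],[-0.36,-0.07,-0.54],0],[[0,0,0],[-0.31,-0.06,-0.58],0],[[0,0,0],[-0.31,-0.06,-0.58],0],[[0,0,0],[-0.25,-0.05,-0.6],0],[[0,0,0],[-0.25,-0.05,-0.6],0],[[0,0,0],[-0.19,-0.04,-0.62],0],[[0,0,0],[-0.19,-0.04,-0.62],0],[[0,0,0],[-0.1,-0.02,-0.4],0],[[0,0,0],[0,0,0],0]]'

```text
time: 15.83
tool_pos: [539.4, -160.0, 120.2]
tcp_rot: [-0.1, 0.995, -0.0, -0.0]
contact_force: [-1.4, -1.1, 1.5]
opening: 0.0
finger_force: 1.4
```

```bash
python3 -c "
from h import *
go([-44,0,24],0)"
```

```text
t 15.83 turn [ 0.0002 -0.0009 -0.0011] shift cm [-0.129  0.02  -1.022] tip now [-42.8  -0.4  34.2] F [-1.4 -1.1  1.5] op 0.0
```

Emit:
jog_arm --steps '[[[0,0,0],[-0.03,0,-0.3],0],[[0,0,0],[-0.03,0,-0.3],0],[[0,0,0],[-0.03,0,-0.2],0],[[0,0,0],[0,0,-0.15],0],[[0,0,0],[0,0,-0.1],0],[[0,0,0],[0,0,0],0],[[0,0,0],[0,0,0],0]]'

```text
time: 16.42
tool_pos: [538.8, -159.9, 110.4]
tcp_rot: [-0.1, 0.995, -0.0, -0.0]
contact_force: [-0.3, -0.9, 1.5]
opening: -0.1
finger_force: 1.1
```

```bash
python3 -c "
from h import *
go([-44,0,24],0)"
```

```text
t 16.42 turn [ 0.0002 -0.0005 -0.0013] shift cm [-0.069  0.01  -0.039] tip now [-43.3  -0.2  24.4] F [-0.3 -0.9  1.5] op -0.1
```

Emit:
jog_arm --steps '[[[0,0,0],[0,0,-0.1],0],[[0,0,0],[0,0,-0.1],0],[[0,0,0],[0,0,0],0]]'

```text
time: 16.67
tool_pos: [538.9, -159.9, 109.5]
tcp_rot: [-0.1, 0.995, -0.0, 0.0]
contact_force: [-4.2, -0.2, 9.5]
opening: 0.1
finger_force: 4.7
```

Emit:
jog_arm --steps '[[[0,0,0],[0,0,-0.1],0],[[0,0,0],[0,0,-0.1],0],[[0,0,0],[0,0,0],0]]'

```text
time: 16.92
tool_pos: [538.8, -160.0, 108.8]
tcp_rot: [-0.1, 0.995, -0.001, 0.0]
contact_force: [-7.5, 1.7, 17.4]
opening: -0.2
finger_force: 9.0
```

Emit:
jog_arm --steps '[[[0,0,0],[0,0,-0.1],0],[[0,0,0],[0,0,0],0],[[0,0,0],[0,0,0],0]]'

```text
time: 17.17
tool_pos: [538.8, -160.0, 108.5]
tcp_rot: [-0.1, 0.995, -0.001, 0.001]
contact_force: [-8.6, 1.9, 21.4]
opening: -0.1
finger_force: 10.9
```

Emit:
jog_arm --steps '[[[0,0,0],[0,0,0.2],0],[[0,0,0],[0,0,0.3],0],[[0,0,0],[0,0,0.5],0],[[0,0,0],[0,0,1.5],0],[[0,0,0],[0,0,2],0],[[0,0,0],[-1,0,3],0],[[0,0,0],[-2,0,3],0],[[0,0,0],[-2.5,0,3],0],[[0,0,0],[-2.5,0,2],0],[[0,0,0],[-2.5,0,0],0],[[0,0,0],[-2.5,0,0],0],[[0,0,0],[-2,0,0],0],[[0,0,0],[0,0,0],0]]'

```text
time: 18.25
tool_pos: [386.0, -159.2, 260.8]
tcp_rot: [-0.099, 0.995, 0.0, -0.001]
contact_force: [-0.8, 1.0, -0.2]
opening: 0.2
finger_force: 0.0
```

Run:
```python
from h import *
go([-44,0,24],0)
a,f=cam("scene"); b,g=cam("top")
for x,y in((-58,50),(-58,0),(-58,-50),(20,0),(60,0),(-83,0)):
    for im,ff in((a,f),(b,g)):
        u,v=proj(im,ff,O+RP.apply([x,y,24 if x>-80 else 14.5])); print(x,y,RP.inv().apply(pt(im,ff,int(round(u)),int(round(v)),1)-O).round(1))
A=cv2.resize(a["frame"][165:295,240:440,::-1],(490,320),interpolation=cv2.INTER_CUBIC)
B=cv2.resize(b["frame"][250:310,310:368,::-1],(310,320),interpolation=cv2.INTER_CUBIC)
cv2.imwrite("pics/c7.png",np.hstack([A,B]))
```

```text
t 18.25 turn [-0.0002 -0.0013 -0.0001] shift cm [ 15.207  -0.06  -15.075] tip now [-193.    30.7  174.8] F [-0.8  1.  -0.2] op 0.2
-58 50 [-59.5  53.2  25.7]
-58 50 [-58.9  49.3  24.9]
-58 0 [-59.3   3.2  26.1]
-58 0 [-57.5   0.8  25. ]
-58 -50 [-59.  -46.9  26.1]
-58 -50 [-148.7   53.2  652.5]
20 0 [18.1  1.7 25.7]
20 0 [19.1  0.4 24.5]
60 0 [59.9  1.  25.3]
60 0 [59.6  0.9 23.9]
-83 0 [-83.4   2.7  15.2]
-83 0 [-153.    63.3  640.4]
```

View pics/c7.png

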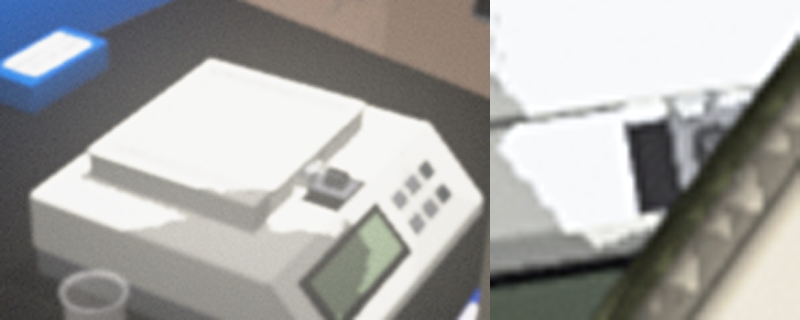

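The cover lies flat, about 25 mm above the deck front to back, and holds against its spring. The dark slot left of the latch plate is as wide as at the start, so the latch is back at rest. Handing in.

```bash
python3 -c "
from cell import ctrl
print(ctrl.sign_off())"
```

```text
the job is handed in; nothing more can be done
None
```

The job is handed in at about 18 s of the 51 s limit: the cover is shut and looks latched, the stoppered cell reads in the beam with the plunger home in its hole, and I touched nothing else; the hand-in returned no verdict.

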